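# Open the clamshell board test fixture

## Task

Open the test fixture so that the tested board can be taken out: press down the red release tab on the fixture's front so that the lid springs up, then push the lid back until it stands fully open against its stop, and move clear. Fingertips are enough: pick nothing up, leave the board lying in its nest, and leave the flux tin, solder reel and meter where they stand.

Things in the scene. Friction and masses are not known exactly. Their poses are not given: they have to be found in the camera images.
- fixture: Test fixture fixed to the bench: dark grey box 160 (x) x 200 (y) x 70 mm high, clear aluminium-framed lid on top. Origin: centre of its underside, on the bench; x points from its front (release tab, robot side) to its back (hinge), z up. Turned up to 0.35 rad. The well under the lid is 14 mm deep. A tin and a reel stand before its front corners, 55 mm or more clear of its middle line.
- tab_pad (a point): Centre of the top of the red release tab, a pad 32 (x) x 40 (y) x 7 mm; at rest at (-115, 0, 46) mm in the fixture's frame. It swings down about a pivot 30 mm behind its centre, at the fixture's front face; there a steel hook reaches up and 4 mm over the lid's front edge, to 18 mm above the box. The lid's edge rises behind the hook, moving up and away from the tab.
- tab (a joint): Angle of the release tab, rad: 0 at rest, 0.24 at its stop (pad centre 7 mm lower). Springs back. At the pad's centre it takes 2.3 N to start, about 3.5 N to release the lid (near 0.12 rad) and 4.6 N at the stop.
- lid (a joint): Lid angle, rad: 0 shut and latched. Pressing the tab lets two spring pins lift it to about 0.57, where it rests. It opens to a stop at 1.83 (15 degrees past upright). Lid about 250 g; the stiff hinge (0.08 N m) keeps it where it is left from about 1.2 on, below that it sinks back onto the pins. It does not fall open by itself: push it to the stop.
- lid_hinge (a point): Middle of the lid's hinge axis, at the back of the fixture (fixture frame 80, 0, 76 mm); the axis runs along the fixture's y.
- lid_edge (a point): Middle of the lower front edge of the lid, its free edge: 156 mm from the hinge axis, 5 mm below the lid's mid-plane, in which the axis lies. Lid 200 mm wide, 10 mm thick; on its underside four hold-down pins 10 mm long, 35 to 43 mm either side of the middle line, 66 and 122 mm from the axis; nothing on the middle line.
- board_mid (a point): Centre of the green circuit board 80 (x) x 100 (y) x 2.4 mm, loose, lying in the nest under the lid, with parts up to 9.4 mm above its underside. Leave it.
- flux_tin_mid (a point): Centre of a round flux tin, 62 mm across, 23 mm high, white with a yellow lid, loose on the bench. Leave it.
- reel_mid (a point): Centre of a solder reel standing on its flange, 58 mm across, 44 mm high, red flanges, grey wire, loose. Leave it.
- meter_mid (a point): Centre of an orange multimeter lying on its back, 165 x 82 x 43 mm, loose, on the fixture's left (+y) side. Leave it.

How it is judged:
On the way, in this order (a step that is already met when the one before it is completed fails the run):
1. the release tab is pressed down while the lid is still shut (value of joint tab above 0.07 rad and value of joint lid below 0.15 rad).
2. the lid has sprung up on its pins (value of joint lid between 0.4 and 0.9 rad), for 0.1 s.
3. the lid has been pushed back to its stop (value of joint lid above 1.72 rad), for 0.1 s.
At the end, for the whole second after the job is handed in: The lid stands still within 0.11 rad (6 degrees) of its open stop, the release tab has sprung back, the board lies in its nest (within 10 mm of where it was) and the tin, reel and meter are within 20 mm of where they stood (value of joint lid above 1.72 rad and velocity of joint lid between -0.1 and 0.1 rad/s and value of joint tab below 0.05 rad and distance of board_mid from where it was at the start of the episode below 0.01 m and distance of each of flux_tin_mid, reel_mid, meter_mid from where it was at the start of the episode below 0.02 m); the robot touches nothing.
It fails at once if the board is lifted or shifted in its nest (10 mm) (distance of board_mid from where it was at the start of the episode above 0.01 m).
It fails at once if the flux tin is moved or lifted (20 mm) (distance of flux_tin_mid from where it was at the start of the episode above 0.02 m).
It fails at once if the solder reel is moved or lifted (20 mm) (distance of reel_mid from where it was at the start of the episode above 0.02 m).
It fails at once if the meter is moved or lifted (20 mm) (distance of meter_mid from where it was at the start of the episode above 0.02 m).
It also fails if it takes over 42 s, if anything falls off the work surface, if the arm or the gripper's body presses on something with over 40 N, if the wrist force passes 120 N, or if a joint passes its speed limit or range.

## Robot

A 6-joint arm with a two-finger parallel gripper is mounted at the origin on the work surface. World frame = base frame: x ahead of the robot, y to its left, z up, the work surface at z = 0. Lengths are in m, angles in rad, forces in N, time in s.
With the tool pointing down it reaches from about 0.25 to 0.8 m from the base axis. Payload 3.9 kg.
Tool frame: the origin (TCP) lies midway between the tips of the shut fingers; the grasp point (between the pads) lies 19 mm behind it; z points along the fingers, y is the direction in which the jaws open and shut (so a half turn about z gives the same grasp; the last joint's range is limited). The gripper opens to 85 mm and grips with 20 to 120 N. Pads are 22 mm wide; open, the fingers measure 114 mm over their backs; the gripper's body (76 mm by 85 mm) begins 54 mm behind the grasp point. The pads swing forward as they close: fully open they stand 13 mm farther back than shut.
Start: joints at [1.245, 0.26, -0.138, 1.173, 0, 1.571], TCP at [0.168, 0.497, 0.231] pointing down, gripper open.
Joint ranges: [-2.78, 2.78], [-0.83, 1.72], [-1.28, 1.37], [-1.9, 2.12], [-1.57, 1.48], [-3.14, 3.14]. Speed limits (rad/s): [2.57, 2.57, 3.14, 3.14, 3.14, 3.14].

## Interface

Orientations are given as a unit quaternion [w, x, y, z].
In Python, from rig import r, grab_frame, calibration, job, find_in, outline_of, landmark_of gives the robot as it stands.
- The arm moves only by the tool servo_tool, never from a script. Its argument "targets" is a list of rows, each a list of 3 entries, a list of its own where there are three numbers: the shift along the world's x, y, z in mm, then the turn, a rotation vector about the world's x, y, z in rad, then the finger opening in mm, from 0 to 85.4. In form: [[[tx, ty, tz], [rx, ry, rz], hand], ...]. A call has 1 to 10 rows; each row is the pose to reach, as a shift and turn from the pose commanded when the call began; what a row does not reach only later rows make up. A row lasts 1/12 s, in which the tool goes at most 41.7 mm and 7.16 degrees, less where a joint would pass 70% of its speed; a pose out of reach is approached as far as the arm can. A call with a gripper value outside its range is refused whole. The fingers move at their own pace and stop on an object; the grip force is fixed at half the most. Time passes only in rows, so rows that repeat a pose let the fingers close. It gives the time, the measured TCP pose, the force and the opening at its end, in the units of the state.
- r.get_obs(): the state, without advancing time (a new reading comes with each control period).
- grab_frame(name): name is "scene" or "top" or "wrist"; returns the picture (384x512x3 uint8, blue, green, red); there is no depth.
- calibration(name): a dict with "fx", "fy", "cx", "cy" (pixels), "D" ([k1, k2, p1, p2, k3] as OpenCV has them; the pictures are not rectified), "eye" and "rotation" of the camera in the world. Camera axes: x right, y up, looking along -z (the intrinsics and any distortion apply to the point x, -y, -z); pixel columns grow to the right and rows downward; lengths in m; the calibration is good to about 2 mm. A picture is of the moment at which its call begins: read the wrist's pose just before it. calibration takes no time and is no camera call; for the wrist camera it gives the pose at the moment of the call.
- job.hand_in(): hands the job in, once; it reports no verdict.
Trained networks look in the newest picture that a camera, given by its name, has taken for a name from the list of things; names that differ only in an ending like _2 or _b are one class to them, and where a whole thing is asked for, a point or a joint stands for the part that bears it (a point fixed in the world has none). Each returns a list of dicts, best first, with "confidence" (0 to 1); they miss things now and then, are a little off and sometimes report something else, mostly with a low value. They report only what shows in the picture. A call takes as long as a camera call.
- find_in(camera, query): "bbox" ([left, top, width, height] in pixels, round what is visible of it).
- outline_of(camera, query): "mask" (384x512 bool, what is visible of it) and "bbox" ([left, top, width, height] in pixels, round what is visible of it).
- landmark_of(camera, query): "xy" ([column, row] in pixels: a listed point, or the origin of a listed thing).
The state is a dict: "time": time; "qpos": joint angles; "joint_velocities": joint speeds; "joint_efforts": joint torques, N m; "eef_pos": TCP position; "ee_rot": TCP orientation; "ft_force": force on the tool from outside, world axes, zero at the start; "moment": the same for the moment, N m; "grip_width": opening from 0.0 (shut) to 1.0 (fully open).
Only numpy, scipy, OpenCV 4.12 (cv2) and the standard library are available. Lean on these libraries where they do the work, as an engineer would, in place of code of your own. Each camera call takes 0.05 s, during which the arm holds its last target. There are 200 camera calls.

## Working session

There is one attempt and no reset: what is moved stays moved. The work goes in short steps, Python scripts to look and compute and a tool call to move; the robot and the scene stay as the last step left them, time stands still between calls to the robot, and variables do not carry over. Pictures are saved under pics/ and viewed, about 8 in all and at most 12, crops included, and the job is handed in when it is done.

Besides the shell and the picture viewer there is one more tool, called after "Request:" by a JSON object that holds its "api" and its "payload", one argument or row to a line. servo_tool: Moves the arm, as the interface text tells. Its arguments: {"type":"object","properties":{"targets":{"type":"array","items":{"type":"array"}}},"required":["targets"]}

```bash
ls; mkdir -p pics
python3 - <<'E'
from rig import *
import cv2,numpy as np
o=r.get_obs();print(o['time'],o['eef_pos'],o['ee_rot'],o['ft_force'],o['grip_width'])
ims=[]
for c in('scene','top'):
    im=grab_frame(c).copy()
    k=calibration(c);print(c,{a:np.round(b,3).tolist() for a,b in k.items()})
    for q in('tab_pad','lid_hinge','lid_edge','fixture','board_mid','flux_tin_mid','reel_mid','meter_mid'):
        for d in landmark_of(c,q)[:1]:
            print(c,q,np.round(d['xy'],1),round(d['confidence'],2)); cv2.circle(im,tuple(int(v) for v in d['xy']),3,(255,0,255),1)
    cv2.imwrite(f'pics/{c}0.png',im)
E
```

```text
pics
0.0 [0.16781722 0.49672148 0.23046627] [-1.67122696e-04  1.62197693e-01  9.86757799e-01 -9.62176380e-04] [ 0.07834256 -0.10555308  0.08821056] 1.0011529749338877
scene {'fx': 364.833, 'fy': 364.833, 'cx': 253.884, 'cy': 191.773, 'D': [-0.089, 0.0, 0.0, 0.0, 0.0], 'eye': [1.008, -0.167, 0.725], 'rotation': [0.81, 0.303, 0.17, 0.472]}
scene tab_pad [180.7 194.7] 0.49
scene lid_hinge [192.1 256.4] 0.68
scene lid_edge [182.3 202.1] 0.8
scene fixture [193.2 244.8] 0.63
scene flux_tin_mid [220.  193.7] 0.64
scene reel_mid [142.8 203.4] 0.51
scene meter_mid [283.7 216.2] 0.7
top {'fx': 496.037, 'fy': 496.037, 'cx': 262.201, 'cy': 190.498, 'D': [-0.207, 0.0, 0.0, 0.0, 0.0], 'eye': [0.446, 0.117, 1.005], 'rotation': [-0.701, -0.028, 0.043, 0.711]}
top tab_pad [327.3 245.3] 0.79
top lid_hinge [351.5 146.6] 0.94
top lid_edge [334.3 224.8] 0.87
top flux_tin_mid [278.7 238.1] 0.57
top reel_mid [365.8 260.6] 0.69
top meter_mid [228.3 166.9] 0.74
```

```bash
cat > h.py <<'E'
from rig import *
import cv2,numpy as np
from scipy.spatial.transform import Rotation as R
from scipy.optimize import least_squares
def cam(c):
    k=calibration(c);K=np.array([[k['fx'],0,k['cx']],[0,k['fy'],k['cy']],[0,0,1]])
    q=np.array(k['rotation']);Rm=R.from_quat(np.r_[q[1:],q[0]]).as_matrix()@np.diag([1,-1,-1])
    return K,np.array(k['D'],float),np.array(k['eye']),Rm
def ray(C,xy,z):
    K,D,e,Rm=C;u=cv2.undistortPoints(np.array([[xy]],float),K,D)[0,0]
    d=Rm@np.r_[u,1];return e+d*(z-e[2])/d[2]
def proj(C,P):
    K,D,e,Rm=C;P=(np.atleast_2d(P)-e)@Rm
    return cv2.projectPoints(P,np.zeros(3),np.zeros(3),K,D)[0][:,0]
def fx(p,L):  # fixture (x,y,yaw) local->world
    c,s=np.cos(p[2]),np.sin(p[2]);L=np.atleast_2d(L)
    return np.c_[p[0]+c*L[:,0]-s*L[:,1],p[1]+s*L[:,0]+c*L[:,1],L[:,2]]
E
python3 - <<'E'
from h import *
L=np.array([[-.115,0,.046],[.08,0,.076],[-.076,0,.071]])
obs={'scene':[[180.7,194.7],[192.1,256.4],[182.3,202.1]],'top':[[327.3,245.3],[351.5,146.6],[334.3,224.8]]}
C={c:cam(c) for c in obs}
for c in obs:
    for o,l in zip(obs[c],L): print(c,ray(C[c],o,l[2]).round(4))
for cs in(['scene'],['top'],['scene','top']):
    s=least_squares(lambda p:np.concatenate([(proj(C[c],fx(p,L))-obs[c]).ravel() for c in cs]),[.45,0,0],loss='soft_l1')
    print(cs,s.x.round(4),s.fun.round(1))
p=s.x
for n,c,xy,z in(('tin','top',[278.7,238.1],.012),('reel','top',[365.8,260.6],.022),('meter','top',[228.3,166.9],.02),('tin','scene',[220,193.7],.012),('reel','scene',[142.8,203.4],.022),('meter','scene',[283.7,216.2],.02)): print(n,ray(C[c],xy,z).round(3))
print(fx(p,L).round(4))
ims=[]
corn=np.array([[x,y,.07] for x,y in((-.08,-.1),(.08,-.1),(.08,.1),(-.08,.1))]+[[x,y,.046] for x,y in((-.131,-.02),(-.099,-.02),(-.099,.02),(-.131,.02))])
for c in('top','scene'):
    im=cv2.imread(f'pics/{c}0.png')
    S=3
    x0,y0=(190,90) if c=='top' else (80,150)
    im=cv2.resize(im[y0:y0+200,x0:x0+260],None,fx=S,fy=S)
    q=(proj(C[c],fx(p,corn))-[x0,y0])*S
    cv2.polylines(im,[q[:4].astype(int),q[4:].astype(int)],True,(0,255,0),1)
    cv2.imwrite(f'pics/{c}1.png',im)
E
```

```text
scene [ 0.4276 -0.0311  0.046 ]
scene [ 0.618 -0.08   0.076]
scene [ 0.4716 -0.0414  0.071 ]
top [ 0.4342 -0.0295  0.046 ]
top [ 0.6224 -0.0773  0.076 ]
top [ 0.4731 -0.04    0.071 ]
['scene'] [ 0.5412 -0.06   -0.2538] [ 0.3  0.6  0.1  0.2 -0.5 -1.3]
['top'] [ 0.5458 -0.058  -0.2475] [ 0.2 -0.   0.1 -0.5 -0.3  0.5]
['scene', 'top'] [ 0.5446 -0.0589 -0.2501] [ 1.1  1.4  1.4  1.3  0.4 -0.4  0.5  0.6  0.7  0.2  0.1  1.1]
tin [0.45  0.063 0.012]
reel [ 0.402 -0.11   0.022]
meter [0.594 0.162 0.02 ]
tin [0.445 0.065 0.012]
reel [ 0.387 -0.12   0.022]
meter [0.59  0.165 0.02 ]
[[ 0.4331 -0.0305  0.046 ]
 [ 0.6221 -0.0787  0.076 ]
 [ 0.4709 -0.0401  0.071 ]]
```

View pics/top1.png

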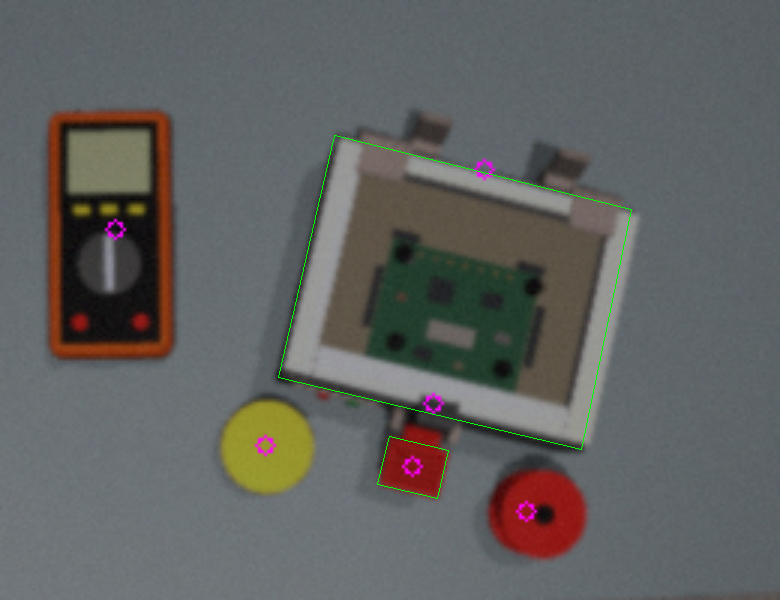

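View pics/scene1.png

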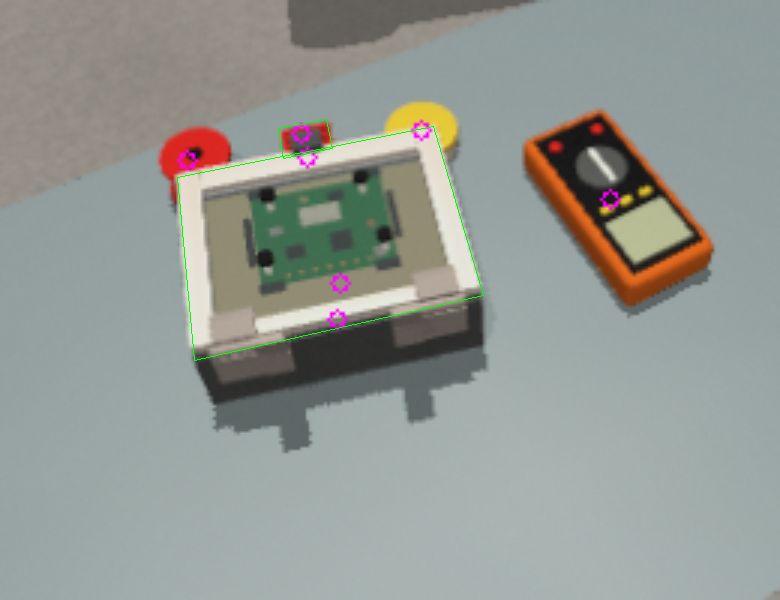

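Both views agree: the fixture is at (0.545, -0.059), yaw -0.25. The drawn outline matches the box and the red tab (top crop about 413,466). The tin is at (0.45, 0.064) and the reel at (0.40, -0.115). Next I move over the tab with the fingers shut and the tool tilted back about 20°.

Request:
{"api": "servo_tool", "payload": {
  "targets": [
    [[258, -527, 0], [-0.099, -0.336, 0.076], 0],
    [[258, -527, 0], [-0.099, -0.336, 0.076], 0],
    [[258, -527, 0], [-0.099, -0.336, 0.076], 0],
    [[258, -527, 0], [-0.099, -0.336, 0.076], 0],
    [[258, -527, 0], [-0.099, -0.336, 0.076], 0],
    [[258, -527, 0], [-0.099, -0.336, 0.076], 0],
    [[258, -527, 0], [-0.099, -0.336, 0.076], 0],
    [[258, -527, 0], [-0.099, -0.336, 0.076], 0],
    [[258, -527, 0], [-0.099, -0.336, 0.076], 0],
    [[258, -527, 0], [-0.099, -0.336, 0.076], 0]
  ]
}}

```text
time: 1.73
eef_pos: [0.3514, 0.1216, 0.2318]
ee_rot: [0.174, 0.122, 0.977, -0.021]
ft_force: [0.4, 0.3, -0.6]
grip_width: -0.003
```

Request:
{"api": "servo_tool", "payload": {
  "targets": [
    [[40, -76, 0], [0, 0, 0], 0],
    [[79, -151, 0], [0, 0, 0], 0],
    [[79, -151, 0], [0, 0, 0], 0],
    [[79, -151, 0], [0, 0, 0], 0],
    [[79, -151, -40], [0, 0, 0], 0],
    [[79, -151, -80], [0, 0, 0], 0],
    [[79, -151, -120], [0, 0, 0], 0],
    [[79, -151, -150], [0, 0, 0], 0],
    [[79, -151, -150], [0, 0, 0], 0]
  ]
}}

```text
time: 2.48
eef_pos: [0.4239, -0.0282, 0.0753]
ee_rot: [0.167, 0.123, 0.978, -0.022]
ft_force: [-1.1, 0.8, -0.2]
grip_width: 0.002
```

Run:
```python
from h import *
o=r.get_obs();print(o['time'],o['eef_pos'],o['ee_rot'],o['qpos'].round(2) if hasattr(o['qpos'],'round') else o['qpos'],o['ft_force'])
q=o['ee_rot'];print(R.from_quat(np.r_[q[1:],q[0]]).as_matrix().round(3))
im=grab_frame('top').copy();C=cam('top')
u=proj(C,o['eef_pos'])[0]
print(u)
im=cv2.resize(im[90:290,190:450],None,fx=3,fy=3)
cv2.drawMarker(im,tuple(int(v) for v in (u-[190,90])*3),(255,0,255))
s=grab_frame('scene')[130:300,100:360]; cv2.imwrite('pics/b.png',np.vstack([im[240:,:],cv2.resize(s,None,fx=3,fy=3)[:240]]))
for c in('top','scene'):print(landmark_of(c,'tab_pad')[:1])
```

```text
2.4833 [ 0.42387281 -0.02819126  0.07532741] [ 0.16654851  0.12264006  0.97812423 -0.02222607] [-0.    0.04 -0.96  0.24 -0.08  0.23] [-1.06568574  0.76659447 -0.17535825]
[[-0.914  0.247  0.32 ]
 [ 0.233  0.969 -0.084]
 [-0.331 -0.003 -0.944]]
[329.09150916 250.96861713]
[{'xy': [329.0, 246.8], 'confidence': 0.91}]
[{'xy': [179.5, 194.6], 'confidence': 0.51}]
```

View pics/b.png

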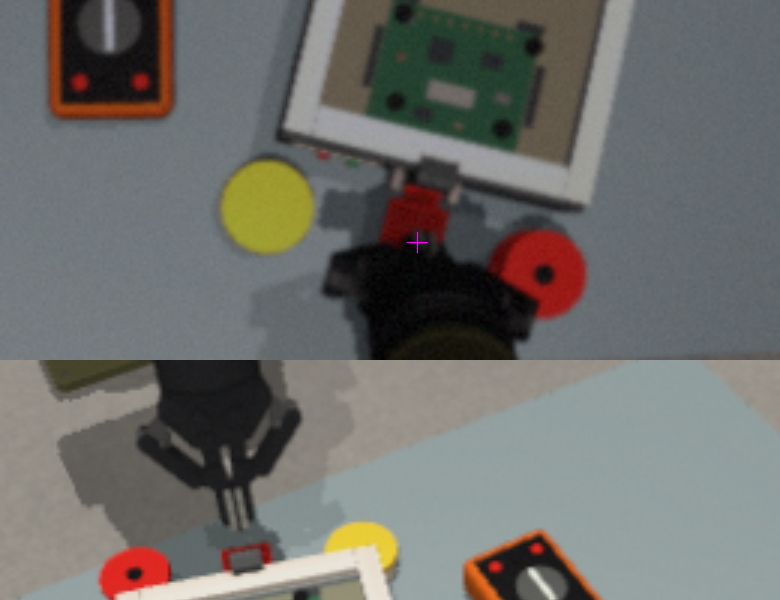

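Request:
{"api": "servo_tool", "payload": {
  "targets": [
    [[9, -2, -5], [0, 0, 0], 0],
    [[9, -2, -15], [0, 0, 0], 0],
    [[9, -2, -20], [0, 0, 0], 0],
    [[9, -2, -20], [0, 0, 0], 0],
    [[9, -2, -20], [0, 0, 0], 0]
  ]
}}

```text
time: 3.1
eef_pos: [0.4397, -0.0298, 0.0617]
ee_rot: [0.173, 0.122, 0.977, -0.021]
ft_force: [0.5, -0.5, -0.4]
grip_width: 0.005
```

Request:
{"api": "servo_tool", "payload": {
  "targets": [
    [[-5, 1, -6], [0, 0, 0], 0],
    [[-5, 1, -11], [0, 0, 0], 0],
    [[-5, 1, -13], [0, 0, 0], 0],
    [[-5, 1, -15], [0, 0, 0], 0],
    [[-5, 1, -17], [0, 0, 0], 0],
    [[-5, 1, -18], [0, 0, 0], 0],
    [[-5, 1, -18], [0, 0, 0], 0],
    [[-5, 1, -18], [0, 0, 0], 0]
  ]
}}

```text
time: 3.77
eef_pos: [0.4338, -0.0288, 0.0431]
ee_rot: [0.172, 0.122, 0.977, -0.022]
ft_force: [-3.1, 0.7, 2.9]
grip_width: -0.002
```

Run:
```python
from h import *
im=grab_frame('scene');cv2.imwrite('pics/c.png',cv2.resize(im[130:300,80:340],None,fx=3,fy=3))
print(landmark_of('scene','lid_edge')[:1],r.get_obs()['ft_force'])
```

```text
[{'xy': [177.4, 184.2], 'confidence': 0.65}] [-2.41815648  0.8482665   2.59775627]
```

View pics/c.png

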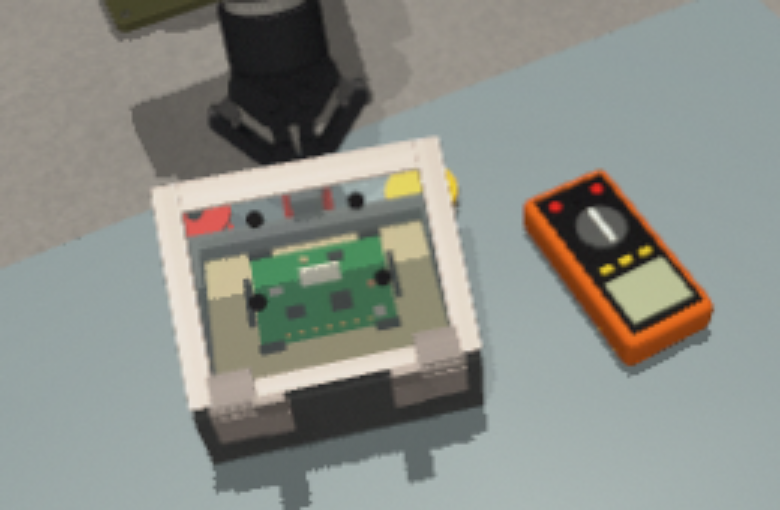

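Request:
{"api": "servo_tool", "payload": {
  "targets": [
    [[-8, 2, 20], [0, 0, 0], 0],
    [[-25, 6, 55], [0, 0, 0], 0],
    [[-30, 7, 95], [0, 0, 0], 0],
    [[-30, 7, 134], [-0.03, -0.12, 0], 0],
    [[-30, 7, 134], [-0.062, -0.242, 0], 0],
    [[-25, 6, 134], [-0.093, -0.363, 0], 0],
    [[-20, 5, 134], [-0.124, -0.485, 0], 0],
    [[-14, 2, 134], [-0.155, -0.606, 0], 0],
    [[-14, 2, 134], [-0.173, -0.678, 0], 0],
    [[-14, 2, 134], [-0.173, -0.678, 0], 0]
  ]
}}

```text
time: 4.7
eef_pos: [0.4347, -0.0079, 0.2313]
ee_rot: [0.478, 0.114, 0.869, -0.066]
ft_force: [0.4, -0.4, -0.7]
grip_width: 0.002
```

Run:
```python
from h import *
o=r.get_obs();q=o['ee_rot'];print(o['qpos'],R.from_quat(np.r_[q[1:],q[0]]).as_matrix()[:,2].round(3))
p=[.5446,-.0589,-.25]
g=grab_frame('scene');C=cam('scene')
print([ (n,d['xy'],d['confidence']) for n in('lid_edge','board_mid','tab_pad') for d in landmark_of('scene',n)[:1]])
for t in(.5,.57,.64):
    d=np.array([-np.cos(t),np.sin(t)]);n=np.array([np.sin(t),np.cos(t)]);e=np.array([.08,.076])+.156*d-.005*n
    print(t,proj(C,fx(p,[[e[0],0,e[1]]])))
cv2.imwrite('pics/d.png',cv2.resize(g[100:300,80:340],None,fx=3,fy=3))
```

```text
[ 0.35164694 -0.33280724 -1.27911182 -0.28601545 -0.51264789  0.35641178] [ 0.815 -0.223 -0.534]
[('lid_edge', [175.5, 184.8], 0.79)]
0.5 [[179.0008891 185.2072924]]
0.57 [[178.68818134 183.98553356]]
0.64 [[178.43686846 183.08466183]]
```

View pics/d.png

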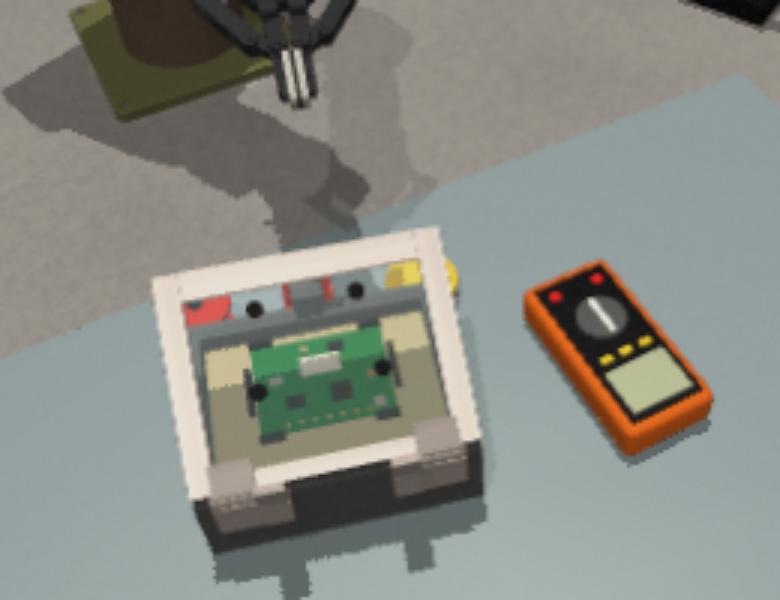

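```bash
cat >> h.py <<'E'
P=[([1.245,.26,-.138,1.173],[.1678,.4967,.2305],[0,0,-1]),
([0,.04,-.96,.24],[.4239,-.0282,.0753],[.32,-.084,-.944]),
([.3516,-.3328,-1.2791,-.286],[.4347,-.0079,.2313],[.815,-.223,-.534])]
def rows(q,t,d):
    t,d=map(np.array,(t,d));u=np.array([np.cos(q[0]),np.sin(q[0]),0])
    s,c=np.sin,np.cos
    A=[[s(q[1]),c(q[1]-q[2]),d@u,c(q[1]),0],[c(q[1]),-s(q[1]-q[2]),d[2],-s(q[1]),1]]
    return A,[t@u,t[2]]
E
python3 - <<'E'
from h import *
A=[];b=[]
for x in P:
    a,c=rows(*x);A+=a;b+=c
A=np.array(A);b=np.array(b)
for cols in([0,1,2,4],[0,1,2,3,4]):
    s=np.linalg.lstsq(A[:,cols],b,rcond=None);print(s[0].round(4),(A[:,cols]@s[0]-b).round(4),s[3].round(2))
print(r.get_obs())
E
```

```text
[0.4888 0.4434 0.4504 0.3784] [ 0.0101 -0.002  -0.0207 -0.0068  0.0042  0.0088] [3.17 1.14 0.6  0.19]
[0.3821 0.4162 0.3509 0.054  0.3807] [ 0.0098 -0.0067 -0.0175  0.0035  0.0057  0.0031] [3.21 1.95 0.75 0.27 0.08]
{'time': 4.9, 'qpos': array([ 0.34490986, -0.33072983, -1.28347907, -0.2803033 , -0.5081732 ,
        0.35482045]), 'joint_velocities': array([-0.02086359,  0.00918893, -0.00352311, -0.00421792, -0.00674301,
        0.00358143]), 'joint_efforts': array([ 5.22282869e-01, -6.12882167e+00,  2.54120404e+01, -6.80719793e+00,
       -1.13373723e+00, -1.36863895e-03]), 'eef_pos': array([ 0.43130284, -0.01070263,  0.22563765]), 'ee_rot': array([ 0.47243306,  0.11346592,  0.8713321 , -0.06865027]), 'ft_force': array([ 0.09359531, -0.10373523,  0.55195813]), 'moment': array([ 0.20117362,  0.73693702, -0.03487339]), 'grip_width': -0.002095926233558467}
```

Request:
{"api": "servo_tool", "payload": {
  "targets": [
    [[0, 0, 0], [0.03, 0.12, 0], 0],
    [[0, 0, 0], [0.06, 0.235, 0], 0],
    [[0, -8, -20], [0.074, 0.291, 0], 0],
    [[0, -8, -30], [0.074, 0.291, 0], 0],
    [[0, -8, -30], [0.074, 0.291, 0], 0]
  ]
}}

```text
time: 5.32
eef_pos: [0.4317, -0.0207, 0.1953]
ee_rot: [0.336, 0.123, 0.932, -0.053]
ft_force: [-0.2, -0.9, -1.1]
grip_width: -0.002
```

```bash
cat > st.py <<'E'
from h import *
o=r.get_obs();q=o['ee_rot'];M=R.from_quat(np.r_[q[1:],q[0]]).as_matrix()
d=np.array(o['eef_pos'])-[.5446,-.0589,0];c,s=np.cos(-.25),np.sin(-.25)
print(o['time'],'q',np.round(o['qpos'],3),'pos',np.round(o['eef_pos'],4),'z',M[:,2].round(3),'y',M[:,1].round(3),'F',np.round(o['ft_force'],1))
print('fixture mm',(1e3*np.array([c*d[0]+s*d[1],-s*d[0]+c*d[1],d[2]])).round(1),'tilt',np.arccos(-M[2,2]).round(3))
E
python3 st.py
```

```text
5.3167 q [ 0.158 -0.273 -1.046  0.154 -0.279  0.325] pos [ 0.4317 -0.0207  0.1953] z [ 0.613 -0.181 -0.769] y [ 0.264  0.964 -0.017] F [-0.2 -0.9 -1.1]
fixture mm [-118.9    9.   195.3] tilt 0.694
```

Request:
{"api": "servo_tool", "payload": {
  "targets": [
    [[-8, -7, -35], [0, 0, 0], 0],
    [[-8, -7, -60], [0, 0, 0], 0],
    [[8, -12, -72], [-0.01, -0.04, 0], 0],
    [[26, -16, -77], [-0.025, -0.097, 0], 0],
    [[40, -20, -79], [-0.045, -0.175, 0], 0],
    [[55, -23, -80], [-0.063, -0.248, 0], 0],
    [[55, -23, -80], [-0.063, -0.248, 0], 0],
    [[72, -27, -82], [-0.07, -0.27, 0], 0],
    [[89, -32, -83], [-0.075, -0.293, 0], 0],
    [[89, -32, -83], [-0.075, -0.293, 0], 0]
  ]
}}

```text
time: 6.15
eef_pos: [0.5504, -0.0449, 0.1378]
ee_rot: [0.453, 0.119, 0.88, -0.073]
ft_force: [-0.9, 2.0, 0.1]
grip_width: 0.001
```

```bash
python3 st.py
python3 - <<'E'
from h import *
g=grab_frame('scene');cv2.imwrite('pics/e.png',cv2.resize(g[100:300,80:340],None,fx=3,fy=3))
E
```

```text
6.15 q [ 0.101  0.192 -1.282 -0.819 -0.319  0.212] pos [ 0.5504 -0.0449  0.1378] z [ 0.781 -0.236 -0.579] y [ 0.275  0.961 -0.02 ] F [-0.9  2.   0.1]
fixture mm [  2.1  15.  137.8] tilt 0.954
```

View pics/e.png

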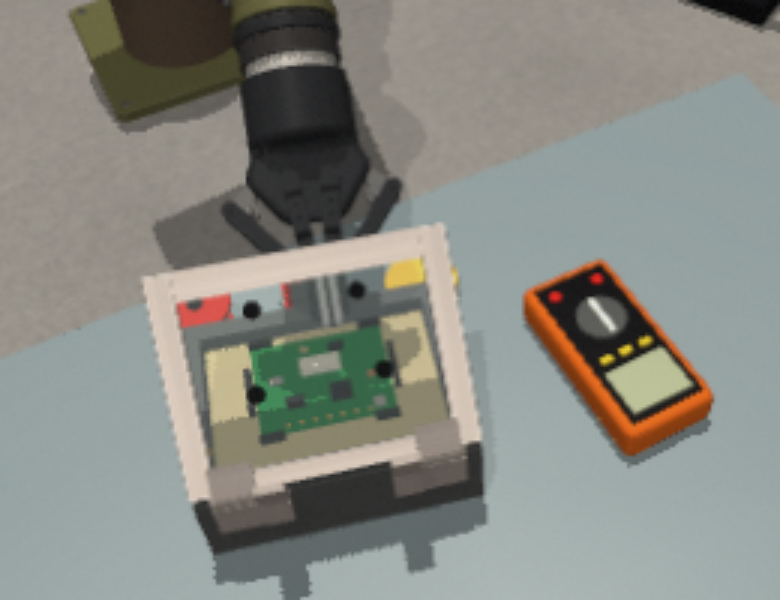

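Request:
{"api": "servo_tool", "payload": {
  "targets": [
    [[4, -4, 8], [0.012, 0.05, 0], 0],
    [[8, -7, 14], [0.025, 0.097, 0], 0],
    [[11, -9, 20], [0.025, 0.097, 0], 0],
    [[18, -13, 25], [0.025, 0.097, 0], 0],
    [[25, -17, 30], [0.025, 0.097, 0], 0],
    [[31, -20, 34], [0.025, 0.097, 0], 0],
    [[39, -22, 37], [0.025, 0.097, 0], 0],
    [[47, -24, 40], [0.025, 0.097, 0], 0],
    [[55, -26, 42], [0.025, 0.097, 0], 0],
    [[55, -26, 42], [0.025, 0.097, 0], 0]
  ]
}}

```text
time: 7.03
eef_pos: [0.6077, -0.0708, 0.1829]
ee_rot: [0.411, 0.121, 0.901, -0.067]
ft_force: [0.4, -0.2, 0.8]
grip_width: -0.001
```

```bash
python3 st.py
python3 - <<'E'
from h import *
g=grab_frame('scene');cv2.imwrite('pics/f.png',cv2.resize(g[100:300,80:340],None,fx=3,fy=3))
E
```

```text
7.0333 q [-0.001  0.086 -0.988 -0.341 -0.222  0.168] pos [ 0.6077 -0.0708  0.1829] z [ 0.725 -0.22  -0.653] y [ 0.273  0.962 -0.021] F [ 0.4 -0.2  0.8]
fixture mm [ 64.    4.1 182.9] tilt 0.859
```

View pics/f.png

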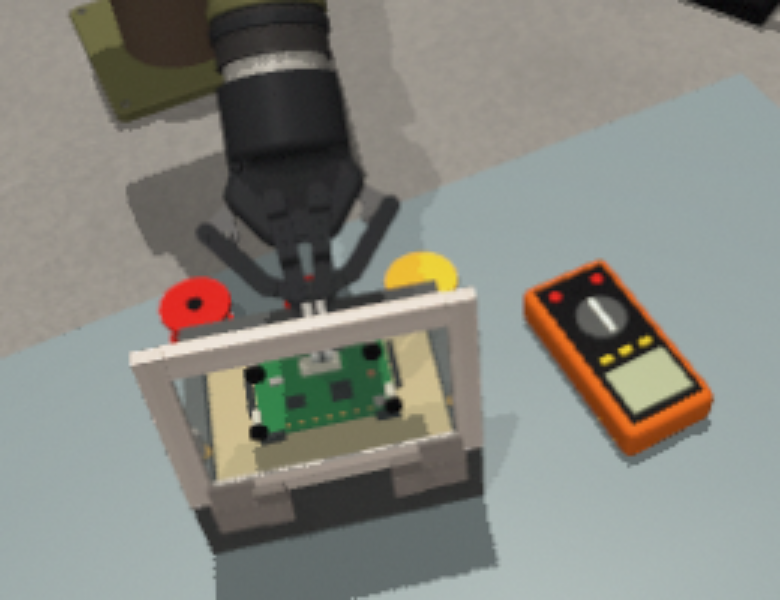

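Request:
{"api": "servo_tool", "payload": {
  "targets": [
    [[8, -2, 0], [0, 0, 0], 0],
    [[15, -4, 0], [0, 0, 0], 0],
    [[20, -5, -1], [0, 0, 0], 0],
    [[24, -6, -1], [0, 0, 0], 0],
    [[27, -7, -2], [0, 0, 0], 0],
    [[30, -7, -2], [0, 0, 0], 0],
    [[30, -7, -2], [0, 0, 0], 0]
  ]
}}

```text
time: 7.67
eef_pos: [0.6359, -0.0773, 0.1797]
ee_rot: [0.41, 0.121, 0.902, -0.067]
ft_force: [0.0, 0.1, 0.2]
grip_width: 0.001
```

```bash
python3 st.py
```

```text
7.6667 q [-0.017  0.135 -0.937 -0.339 -0.209  0.156] pos [ 0.6359 -0.0773  0.1797] z [ 0.723 -0.22  -0.655] y [ 0.273  0.962 -0.022] F [0.  0.1 0.2]
fixture mm [ 93.    4.7 179.7] tilt 0.857
```

Still no stop force, so I keep pushing in small steps.

Request:
{"api": "servo_tool", "payload": {
  "targets": [
    [[2, 0, 0], [0, 0, 0], 0],
    [[4, -1, 0], [0, 0, 0], 0],
    [[6, -1, 0], [0, 0, 0], 0],
    [[6, -1, 0], [0, 0, 0], 0]
  ]
}}

```text
time: 8.0
eef_pos: [0.6416, -0.0783, 0.1798]
ee_rot: [0.41, 0.121, 0.902, -0.067]
ft_force: [-0.2, -1.0, -0.3]
grip_width: 0.001
```

Request:
{"api": "servo_tool", "payload": {
  "targets": [
    [[2, 0, 0], [0, 0, 0], 0],
    [[4, -1, 0], [0, 0, 0], 0],
    [[6, -1, 0], [0, 0, 0], 0],
    [[6, -1, 0], [0, 0, 0], 0]
  ]
}}

```text
time: 8.33
eef_pos: [0.6432, -0.0786, 0.1789]
ee_rot: [0.409, 0.12, 0.902, -0.067]
ft_force: [-31.7, 8.3, 23.0]
grip_width: 0.002
```

```bash
python3 st.py
python3 - <<'E'
from h import *
p=[.5446,-.0589,-.25]
for c in('scene','top'):
    g=grab_frame(c).copy();C=cam(c)
    print(c,[(d['xy'],d['confidence']) for d in landmark_of(c,'lid_edge')[:1]])
    for t in(1.6,1.7,1.83):
        d=np.array([-np.cos(t),np.sin(t)]);n=np.array([np.sin(t),np.cos(t)]);e=np.array([.08,.076])+.156*d-.005*n
        print(t,proj(C,fx(p,[[e[0],y,e[1]] for y in(-.1,0,.1)])).round(1).tolist())
    if c=='scene':cv2.imwrite('pics/g.png',cv2.resize(g[100:300,80:340],None,fx=3,fy=3))
E
```

```text
8.3333 q [-0.02   0.147 -0.919 -0.331 -0.206  0.153] pos [ 0.6432 -0.0786  0.1789] z [ 0.721 -0.219 -0.657] y [ 0.272  0.962 -0.023] F [-31.7   8.3  23. ]
fixture mm [100.4   5.3 178.9] tilt 0.854
scene []
1.6 [[123.7, 222.6], [182.9, 210.6], [239.7, 199.0]]
1.7 [[124.2, 230.3], [184.3, 218.0], [241.9, 206.0]]
1.83 [[125.3, 241.4], [186.3, 228.6], [244.9, 216.2]]
top [([375.9, 106.5], 0.75)]
1.6 [[429.3, 144.0], [371.3, 129.0], [311.5, 114.0]]
1.7 [[430.7, 135.1], [373.1, 120.0], [313.5, 105.1]]
1.83 [[432.1, 124.1], [374.9, 109.0], [315.9, 94.1]]
```

View pics/g.png

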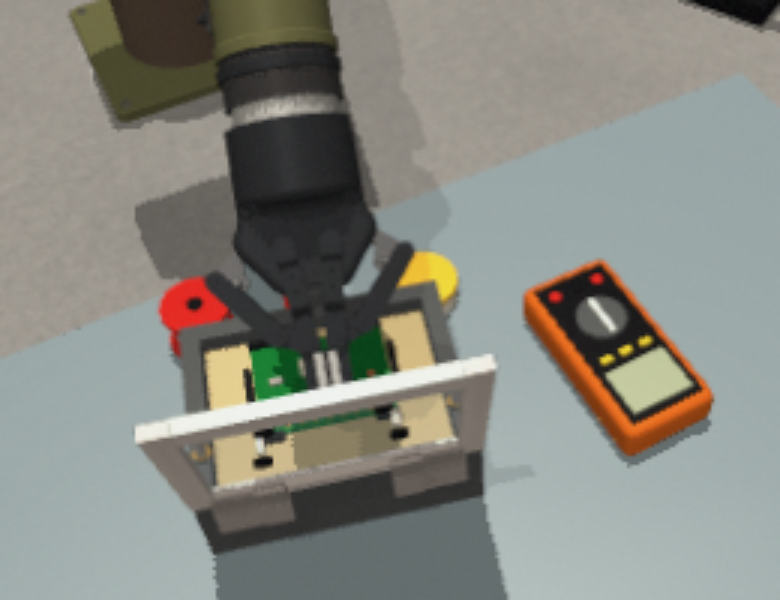

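The lid is at its stop: about 40 N total reaction, and the lid edge seen from above (376,107) matches the projection for 1.83 rad. Next I back off.

Request:
{"api": "servo_tool", "payload": {
  "targets": [
    [[-6, 2, 0], [0, 0, 0], 0],
    [[-15, 4, 0], [0, 0, 0], 0],
    [[-30, 7, 5], [0, 0, 0], 0],
    [[-55, 14, 20], [0, 0, 0], 0],
    [[-80, 20, 45], [0.02, 0.1, 0], 0],
    [[-105, 26, 70], [0.05, 0.2, 0], 0],
    [[-130, 33, 90], [0.074, 0.29, 0], 0],
    [[-150, 37, 100], [0.074, 0.29, 0], 0],
    [[-150, 37, 100], [0.074, 0.29, 0], 0],
    [[-150, 37, 100], [0.074, 0.29, 0], 0]
  ]
}}

```text
time: 9.37
eef_pos: [0.4973, -0.042, 0.2852]
ee_rot: [0.274, 0.125, 0.952, -0.05]
ft_force: [0.3, -0.4, -0.4]
grip_width: 0.003
```

```bash
python3 st.py
python3 - <<'E'
from h import *
p=[.5446,-.0589,-.25]
ims=[]
for c in('scene','top'):
    g=grab_frame(c).copy();C=cam(c)
    for q in('lid_edge','tab_pad','board_mid','flux_tin_mid','reel_mid','meter_mid'):
        print(c,q,[(np.round(d['xy'],1),round(d['confidence'],2)) for d in landmark_of(c,q)[:1]])
    g=g[90:290,80:340] if c=='scene' else g[80:280,190:450]
    ims.append(cv2.resize(g,None,fx=1.5,fy=1.5))
cv2.imwrite('pics/i.png',cv2.resize(np.hstack(ims),(780,300)))
E
```

```text
9.3667 q [ 0.031 -0.178 -0.636  0.575 -0.18   0.242] pos [ 0.4973 -0.042   0.2852] z [ 0.509 -0.163 -0.845] y [ 0.265  0.964 -0.027] F [ 0.3 -0.4 -0.4]
fixture mm [-50.1   4.7 285.2] tilt 0.564
scene lid_edge [(array([187.3, 231.2]), 0.94)]
scene tab_pad [(array([182. , 196.3]), 0.55)]
scene board_mid [(array([185.3, 225.2]), 0.73)]
scene flux_tin_mid [(array([222.2, 194. ]), 0.66)]
scene reel_mid [(array([145.7, 206.9]), 0.54)]
scene meter_mid [(array([284.7, 214.6]), 0.6)]
top lid_edge [(array([375.2, 108.3]), 0.59)]
top tab_pad [(array([327.9, 249.4]), 0.78)]
top board_mid [(array([343.3, 192.6]), 0.59)]
top flux_tin_mid [(array([278.4, 239.7]), 0.71)]
top reel_mid []
top meter_mid [(array([225.1, 165.4]), 0.67)]
```

View pics/i.png

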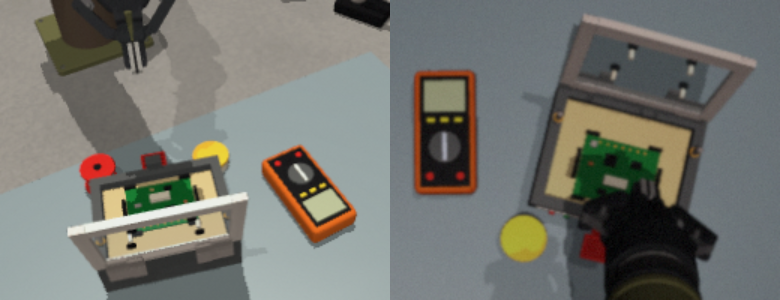

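The lid stands at its stop, with its edge within about 1–3 px of the 1.83 rad projection. The board is in its nest, the other items have not moved, and the arm is clear. I'm handing in.

```bash
python3 -c "
from rig import job
print(job.hand_in())"
```

```text
the job is handed in; nothing more can be done
None
```

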